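# Top up the lid magazine of a jar-capping station

## Task

The spring-loaded lid magazine of the jar capper has room for two more lids. Take the two loose white lids one after the other and push each one, top side up, straight down between the guide rods until both sprung catches have clicked back over its rim and hold it, then let go of it before fetching the next. Press only as hard as the springs ask and do not drive the stack hard onto its stop; leave the dark lids and everything else on the bench where they are.

Things in the scene. Friction and masses are not known exactly. Their poses are not given: they have to be found in the camera images.
- stand: Grey base plate of the lid magazine, 190 x 130 x 15 mm, fixed. Origin on the bench, on the magazine's vertical axis; base spans x -65..125, y -65..65 mm; z up. A steel column, 25 mm thick, top at 153 mm, is at x +85 mm; the magazine head is clamped on it by hand at a height that varies. The head's +y and -y sides are open: fingers holding a lid across y can go down with it and open there.
- mouth (a point): Point on the magazine's axis at the catch undersides if the head were at its middle height, 190 mm above the bench; axes as stand. The head, with rods, catches and lid stack, really sits anywhere from 25 mm lower to 25 mm higher (not measured: feel for it). A lid coming down centred first touches the catch bevels with its underside 8 mm above the undersides.
- follower (a joint): How far (m) the sprung stack of lids in the magazine is pressed down. 0 as found: four white lids in it, the top one 1 mm under the catch undersides; 0.015 with one more lid held; 0.031 with two more. Spring 5 N at 0, 11 N at 0.031; solid stop at 0.0345. The catches click over a lid once its top is 1 mm below their undersides. Damped: press at about 20 mm/s.
- lid_a: White jar lid, round, 56 mm across and 16 mm high, about 22 g, with plain upright sides, lying top side up on the bench; origin at the centre of its underside, z up through its top. One of the two to load.
- lid_b: White jar lid, round, 56 mm across and 16 mm high, about 22 g, with plain upright sides, lying top side up on the bench; origin at the centre of its underside, z up through its top. The other one to load.
- dark_a: Black jar lid, round, 56 mm across and 16 mm high, about 22 g, with plain upright sides, lying top side up on the bench; origin at the centre of its underside, z up through its top. For another job: leave alone.
- dark_b: Black jar lid, round, 56 mm across and 16 mm high, about 22 g, with plain upright sides, lying top side up on the bench; origin at the centre of its underside, z up through its top. For another job: leave alone.
- jar: Amber jar with a black lid, 56 mm across, 56 mm high; origin under its centre. Leave alone.
- carton: Pink carton, 56 x 56 x 60 mm high; origin under its centre. Leave alone.
- roll: Upright roll of white paper labels, 84 mm across, 50 mm high; origin under its centre. Leave alone.
- bottle_a: Clear bottle with a black cap, 36 mm across, 110 mm high; origin under its centre. Leave alone.
- bottle_b: Clear bottle with a black cap, 36 mm across, 110 mm high; origin under its centre. Leave alone.
- nose (a point): Tip of the +x brass catch (its mirror twin is at -x), at middle head height (+-25 mm as mouth), 24 mm from the axis, so 4 mm in over a lid's rim. 12 mm wide, slippery, underside flat, bevelled on top from 1 to 13 mm above the underside. Springs outward; wedging a lid in takes 4 to 10 N. Its dark housing, 22 mm wide, is 34 to 54 mm from the axis, top 17 mm above the underside.
- rod_tip (a point): Round tip of one of four upright steel guide rods, 8 mm thick, at x, y = +-23.7 mm from the axis; tips 22 mm above the catch undersides, shown at middle head height (+-25 mm as mouth). The rods leave a 59 mm circle for the 56 mm lids and a 39 mm gap on the +y and -y sides.
There are look-alikes about, which are no part of the job. What is shaped like the lid_b but turquoise is not meant.

How it is judged:
By the outcome, as a careful person would: the job done as asked, in the order asked, and still so for the second after the job is handed in, with the robot touching nothing.
It also fails if it takes over 70 s, if anything falls off the work surface, if the arm or the gripper's body presses on something with over 40 N, if the wrist force passes 120 N, or if a joint passes its speed limit or range.

## Robot

A 6-joint arm with a two-finger parallel gripper is mounted at the origin on the work surface. World frame = base frame: x ahead of the robot, y to its left, z up, the work surface at z = 0. Lengths are in m, angles in degrees, forces in N, time in s.
With the tool pointing down it reaches from about 0.4 to 0.825 m from the base axis. Payload 7 kg.
Tool frame: the origin (TCP) lies between the finger pads; the fingertips stand 19 mm ahead of it and the grasp point (between the pads) is the TCP; x points along the fingers, y is the direction in which the jaws open and shut, and the axes are right-handed (so a half turn about x gives the same grasp; the last joint's range is limited). The gripper opens to 88 mm and grips with 3 to 60 N. Pads are 19 mm wide; open, the fingers measure 130 mm over their backs; the gripper's body (78 mm by 193 mm) begins 47 mm behind the grasp point.
Start: joints at [-55.8, 20.546, 0.682, 0, -70.136, -16.507], TCP at [0.205, -0.643, 0.246] pointing down, gripper open.
Joint ranges: [-176.03, 176.03], [-82.01, 121.73], [-58.28, 71.71], [-173.87, 95.51], [-174.79, -0.11], [-173.66, 173.66]. Speed limits (degrees/s): [136.94, 136.94, 172.46, 180, 180, 180].

## Interface

Orientations are given as [roll, pitch, yaw] about the fixed x, y, z axes, in that order (R = Rz(yaw) Ry(pitch) Rx(roll)).
In Python, from plant import r gives the robot as it stands.
- The arm moves only by the tool send_rows, never from a script. Its argument "plan" is a list of rows, each a list of 2 entries, a list of its own where there are three numbers: the shift along the tool's x, y, z scaled (see below), then the turn, a rotation vector about the tool's x, y, z scaled (see below). A call has exactly 5 rows; each row is the pose to reach, as a shift and turn from the pose measured when the call began, along the tool's axes at that moment; what a row does not reach only later rows make up. The controller multiplies each number of a shift by 0.15 m and each number of a turn by pi/4 rad. A row lasts 1/10 s, in which the tool goes at most 50 mm and 8.59 degrees, less where a joint would pass 70% of its speed; a pose out of reach is approached as far as the arm can. A call with a number of a shift or a turn outside -1 to 1 is refused whole. A call with a gripper value outside its range is refused whole. "jaw" is the opening, from -1 (shut) to 1 (fully open), so that 0 is half open, set as the call begins (left out, the last holds). The fingers move at their own pace and stop on an object; "force" is the grip in N (left out, the last holds). Time passes only in rows, so rows that repeat a pose let the fingers close, or fill a call up. It gives the time, the measured TCP pose, the force and the opening at its end, in the units of the state.
- r.get_state(): the state, without advancing time (a new reading comes with each control period).
- r.capture(name): name is "side" or "top" or "wrist"; returns a dict with "color" (480x640x3 uint8, red, green, blue), "range_z" (480x640 float32, m along the optical axis (not along the pixel's ray), 0 where there is no reading), "mtx" (3x3 intrinsics, pixels), "k1" (the pictures are not rectified: a ray, as slopes to the right and down, at radius r is drawn at 1 + k1 r^2 times it, then the intrinsics apply), "pose" (4x4, takes a point from camera to world coordinates). Camera axes: x right, y down, z forward; pixel columns grow to the right and rows downward; lengths in m; the calibration is good to about 2 mm. A picture is of the moment at which its call begins.
- r.close_job(): hands the job in, once; it reports no verdict.
Trained networks look in a picture, given as the dict that the camera call returned (one of the last four; its "shot" number tells which), for a name from the list of things; names that differ only in an ending like _2 or _b are one class to them, and where a whole thing is asked for, a point or a joint stands for the part that bears it (a point fixed in the world has none). Each returns a list of dicts, best first, with "score" (0 to 1); they miss things now and then, are a little off and sometimes report something else, mostly with a low value. They report only what shows in the picture. A call takes as long as a camera call. They do not tell look-alikes from the thing itself.
- r.find_in(picture, target): "uv" ([column, row] in pixels, amid what is visible of it).
- r.trace(picture, target): "mask" (480x640 bool, what is visible of it) and "uv" ([column, row] in pixels, amid what is visible of it).
The state is a dict: "time_s": time; "joints": joint angles; "qd": joint speeds; "joint_torque": joint torques, N m; "tcp_pos": TCP position; "eef_rot": TCP orientation; "contact_force": force on the tool from outside, world axes, zero at the start; "moment": the same for the moment, N m; "gripper_width": finger opening in m.
Only numpy, scipy, OpenCV 4.12 (cv2) and the standard library are available. Lean on these libraries where they do the work, as an engineer would, in place of code of your own. Each camera call takes 0.05 s, during which the arm holds its last target. There are 200 camera calls.

## Working session

There is one attempt and no reset: what is moved stays moved. The work goes in short steps, Python scripts to look and compute and a tool call to move; the robot and the scene stay as the last step left them, time stands still between calls to the robot, and variables do not carry over. Pictures are saved under pics/ and viewed, about 8 in all and at most 12, crops included, and the job is handed in when it is done.

Besides the shell and the picture viewer there is one more tool, called after "Emit:" as name(argument=value, ...) on one line, values as JSON. send_rows: Moves the arm, as the interface text tells. Its arguments: {"type":"object","properties":{"plan":{"type":"array"},"jaw":{"type":"number"},"force":{"type":"number"}},"required":["plan"]}

```bash
mkdir -p pics; ls; cat > h.py <<'E'
import numpy as np, cv2
from plant import r
def pts(c,mask):
    v,u=np.nonzero(mask&(c["range_z"]>0)); z=c["range_z"][v,u].astype(float)
    return unproj(c,np.c_[u,v],z)
def unproj(c,uv,z):
    K=np.array(c["mtx"]); d=np.array([c["k1"],0,0,0,0.])
    n=cv2.undistortPoints(np.asarray(uv,float).reshape(-1,1,2),K,d).reshape(-1,2)
    P=np.c_[n*np.c_[z],z]; T=np.array(c["pose"]); return P@T[:3,:3].T+T[:3,3]
def save(c,n): cv2.imwrite("pics/"+n,c["color"][:,:,::-1])
E
python3 - <<'E'
from h import *
s=r.get_state(); print(s)
ims=[]
for n in ("top","side"):
    c=r.capture(n); ims.append(c["color"]); print(n,np.array(c["pose"]).round(3).tolist())
    for t in ("lid_a","stand","dark_a","mouth","nose","rod_tip","roll"):
        try:
          for q in r.trace(c,t)[:8]:
            p=pts(c,q["mask"]); 
            print(t,round(q["score"],2),np.round(q["uv"]),len(p),np.median(p,0).round(3) if len(p) else "", np.median(c["color"][q["mask"]],0), p.max(0).round(3),p.min(0).round(3))
        except Exception as e: print(t,e)
    save(dict(color=ims[-1]),n+"0.png")
E
```

```text
pics
{'time_s': 0.0, 'joints': array([-5.58004475e+01,  2.05921471e+01,  6.34198181e-01, -1.89426905e-02,
       -7.01360434e+01, -1.65064255e+01]), 'qd': array([-0.052498  ,  0.01988559,  0.08959789,  0.00378743, -0.06443118,
        0.00312451]), 'joint_torque': array([-2.50326171e-03, -5.82717633e+01,  2.93052560e+01,  6.99668258e+00,
        6.67315442e-03, -2.11327315e-04]), 'tcp_pos': array([ 0.20497388, -0.64265076,  0.24462155]), 'eef_rot': array([ 95.78003577,  89.90433514, 113.46671167]), 'contact_force': array([ 1.23981516, -0.59135655, -0.55032748]), 'moment': array([-0.00536879,  0.02707125,  0.03540485]), 'gripper_width': 0.08787767190381461}
top [[-0.011, -0.997, 0.079, 0.488], [-1.0, 0.011, -0.005, 0.055], [0.004, -0.079, -0.997, 1.214], [0.0, 0.0, 0.0, 1.0]]
lid_a 0.78 [312. 294.] 547 [0.468 0.069 0.016] [160. 157. 149.] [0.495 0.096 0.023] [0.441 0.044 0.01 ]
lid_a 0.66 [189. 241.] 572 [0.585 0.331 0.015] [158. 155. 146.] [0.613 0.361 0.024] [ 0.558  0.303 -0.003]
lid_a 0.65 [321. 350.] 608 [0.352 0.064 0.016] [  1. 117. 114.] [0.379 0.091 0.023] [ 0.32   0.037 -0.0
[... 1601 characters left out ...]
0.676 -0.138  0.217] [ 0.456 -0.647 -0.005]
dark_a 0.91 [275. 343.] 862 [0.588 0.181 0.015] [15. 14. 15.] [0.617 0.205 0.018] [ 0.563  0.148 -0.002]
nose 0.93 [350. 187.] 7202 [ 0.543 -0.199  0.068] [74. 68. 65.] [ 0.683 -0.138  0.217] [ 0.456 -0.662 -0.005]
nose 0.2 [243. 437.] 1372 [0.583 0.336 0.015] [162. 155. 140.] [0.611 0.36  0.019] [ 0.557  0.306 -0.   ]
rod_tip 0.74 [351. 184.] 7066 [ 0.542 -0.198  0.071] [73. 67. 64.] [ 0.683 -0.138  0.217] [ 0.455 -0.665 -0.004]
rod_tip 0.42 [359. 159.] 1019 [ 0.527 -0.191  0.167] [85. 81. 73.] [ 0.552 -0.18   0.213] [ 0.5   -0.239  0.086]
rod_tip 0.38 [242. 437.] 1391 [0.583 0.336 0.015] [162. 155. 140.] [0.613 0.36  0.019] [ 0.557  0.306 -0.001]
```

View pics/top0.png

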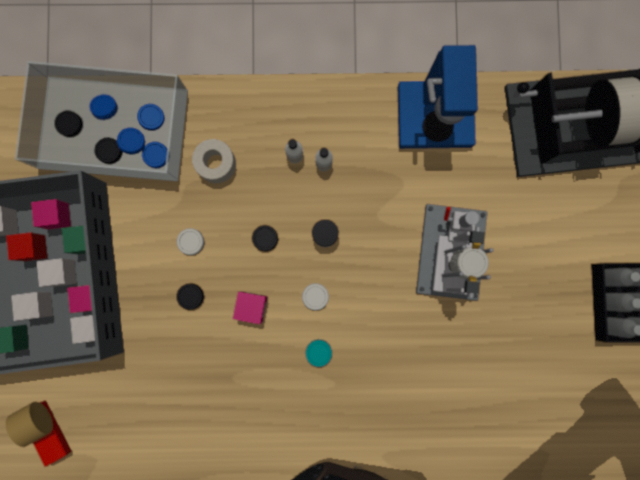

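View pics/side0.png

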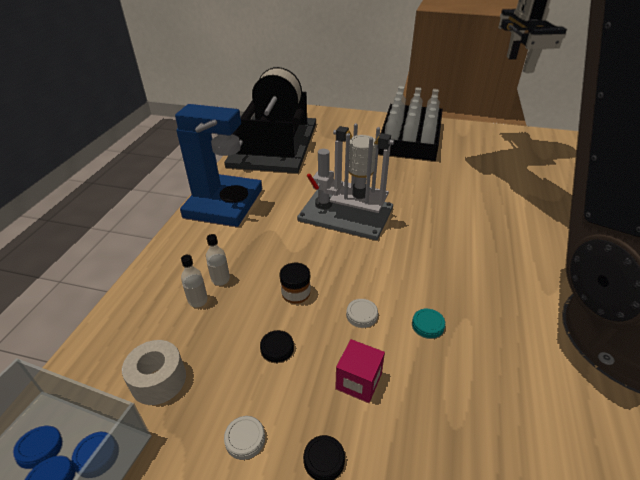

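Top view: white lids at (315,296) and (190,241). Things that could be confused with them are turquoise (319,353), black lids (265,238) and (190,296), the jar's lid (325,233), the white stack in the magazine (473,262) and the blue/black lids in the tray. I choose the two white ones on the bench. Next I measure the stand and make a close crop.

```bash
python3 - <<'E'
from h import *
P=[]
for n in ("top","side"):
    c=r.capture(n)
    m=c["range_z"]>0
    W=np.zeros((480,640,3)); W[m]=pts(c,m)
    near=m&(abs(W[...,0]-.56)<.17)&(abs(W[...,1]+.2)<.14)
    b=near&(W[...,2]>.009)&(W[...,2]<.021)
    hsv=cv2.cvtColor(c["color"],cv2.COLOR_RGB2HSV)
    b&=hsv[...,1]<50
    k,l,st,ce=cv2.connectedComponentsWithStats(b.astype(np.uint8)); 
    B=W[b][:,:2].astype(np.float32)
    # robust: keep pts with neighbours
    from scipy.spatial import cKDTree
    t=cKDTree(B); B=B[[len(x)>6 for x in t.query_ball_point(B,.006)]]
    R=cv2.minAreaRect(B); print(n,"base rect",R, len(B))
    a=np.deg2rad(R[2]); 
    hi=near&(W[...,2]>.09)
    H=W[hi]; hist=np.histogram(H[:,2],np.arange(.09,.26,.005)); print([(round(float(e),3),int(h)) for e,h in zip(hist[1],hist[0]) if h])
    for lo in (.16,.165,.17,.18,.19,.2,.21): 
        q=H[(H[:,2]>lo)&(H[:,2]<lo+.01)]
        if len(q): print(lo,q.mean(0).round(4),len(q))
    for nm in ("lid_a",):
        for q in r.trace(c,nm)[:5]:
            p=pts(c,q["mask"]); p=p[(p[:,2]>.011)]; (x,y),rad=cv2.minEnclosingCircle(p[:,:2].astype(np.float32)); print(np.round(q["uv"]),p[:,:2].mean(0).round(4),round(x,4),round(y,4),round(rad,4))
    if n=="top":
        C=c["color"]
        A=cv2.resize(C[215:335,400:520],(480,480),interpolation=cv2.INTER_CUBIC); D=cv2.resize(C[215:375,160:360],(320,256))
        D=cv2.copyMakeBorder(D,0,224,0,0,cv2.BORDER_CONSTANT); save(dict(color=np.hstack([A,D])),"crop1.png")
E
```

```text
top base rect ((0.5572099685668945, -0.21738657355308533), (0.1282167136669159, 0.1885659396648407), 82.09894561767578) 2027
[(0.09, 67), (0.095, 168), (0.1, 57), (0.105, 23), (0.11, 39), (0.115, 28), (0.12, 18), (0.125, 25), (0.13, 36), (0.135, 37), (0.14, 38), (0.145, 37), (0.15, 141), (0.155, 68), (0.16, 21), (0.165, 31), (0.17, 37), (0.175, 29), (0.18, 28), (0.185, 64), (0.19, 531), (0.195, 270), (0.2, 73), (0.205, 119), (0.21, 278), (0.215, 76), (0.22, 4)]
0.16 [ 0.5325 -0.1969  0.1654] 52
0.165 [ 0.5239 -0.197   0.17  ] 68
0.17 [ 0.526  -0.1984  0.1746] 66
0.18 [ 0.5291 -0.2025  0.1865] 92
0.19 [ 0.528  -0.2132  0.1942] 801
0.2 [ 0.5292 -0.212   0.2058] 192
0.21 [ 0.5282 -0.2141  0.2134] 354
[322. 349.] [0.3518 0.0644] 0.3514 0.0641 0.028
[314. 297.] [0.4674 0.0701] 0.4673 0.0703 0.0279
side base rect ((0.556491494178772, -0.2122204303741455), (0.12749247252941132, 0.18817514181137085), 82.2419662475586) 1981
[(0.09, 136), (0.095, 170), (0.1, 110), (0.105, 102), (0.11, 95), (0.115, 73), (0.12, 77), (0.125, 106), (0.13, 118), (0.135, 117), (0.14, 122), (0.145, 110), (0.15, 171), (0.155, 94), (0.16, 103), (0.165, 95), (0.17, 106), (0.175, 92), (0.18, 92), (0.185, 111), (0.19, 336), (0.195, 106), (0.2, 109), (0.205, 115), (0.21, 160), (0.215, 14)]
0.16 [ 0.5272 -0.1966  0.1651] 198
0.165 [ 0.5275 -0.196   0.1702] 201
0.17 [ 0.5269 -0.1956  0.1748] 198
0.18 [ 0.5254 -0.193   0.1853] 203
0.19 [ 0.5276 -0.207   0.1938] 442
0.2 [ 0.5249 -0.2066  0.2051] 224
0.21 [ 0.5264 -0.2105  0.2121] 174
[428. 325.] [0.3514 0.0679] 0.3515 0.0669 0.0279
[363. 312.] [0.4667 0.0733] 0.4656 0.072 0.0286
[242. 436.] [0.5844 0.3337] 0.5849 0.3321 0.0281
```

View pics/crop1.png

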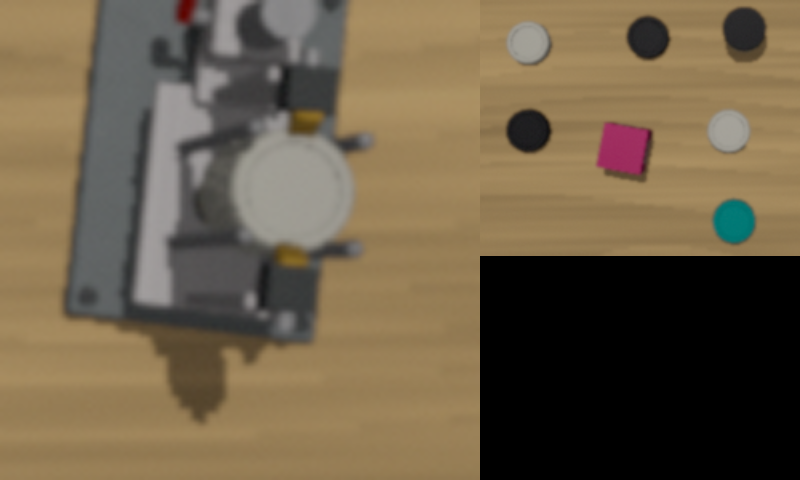

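Crop: white lids are confirmed. The magazine head with its white stack and brass catches (+x top, −x bottom) is at yaw ≈ −8°, axis ≈ (0.527, −0.212), with catch undersides ≈ 0.195. Next, a move planner, then a wrist look.

```bash
cat >> h.py <<'E'
from scipy.spatial.transform import Rotation as Ro
def plan(wps,p=None,R=None):
    """wps: list of (xyz, yaw of tool y from world y [deg]) -> shift/turn units per call"""
    s=r.get_state(); p=s["tcp_pos"] if p is None else p; R=Ro.from_euler("xyz",s["eef_rot"],degrees=True) if R is None else R
    print("t",round(s["time_s"],2),"at",p.round(4),"F",s["contact_force"].round(1),"w",round(s["gripper_width"],4),"tooly",R.as_matrix()[:,1].round(3),"j",s["joints"].round(0))
    for q,yaw in wps:
        q=np.array(q,float); a=np.deg2rad(yaw); best=None
        for k in (1,-1):
            y=k*np.array([-np.sin(a),np.cos(a),0]); x=np.array([0,0,-1.]); T=Ro.from_matrix(np.c_[x,y,np.cross(x,y)])
            if best is None or (R.inv()*T).magnitude()<(R.inv()*best).magnitude(): best=T
        while 1:
            d=R.inv().apply(q-p)/.15; w=(R.inv()*best).as_rotvec()/(np.pi/4)
            f=min(1,.98/max(abs(d).max(),1e-9),.9/max(np.linalg.norm(w),1e-9))
            print("-> ",(d*f).round(3).tolist(),(w*f).round(3).tolist(),"| to",(p+f*(q-p)).round(3))
            p=p+f*(q-p); R=R*Ro.from_rotvec(w*f*np.pi/4)
            if f==1: break
E
python3 - <<'E'
from h import *
plan([((.47,-.22,.36),-7.8)])
E
```

```text
t 1.0 at [ 0.2051 -0.643   0.2456] F [-0.2 -1.1 -0.3] w 0.0873 tooly [-0.304  0.953  0.   ] j [-56.  21.   1.   0. -70. -17.]
->  [-0.294, 0.83, 0.98] [0.219, -0.0, -0.0] | to [ 0.307 -0.48   0.29 ]
->  [-0.293, 0.98, 0.82] [0.218, -0.0, -0.0] | to [ 0.409 -0.317  0.334]
->  [-0.176, 0.662, 0.384] [0.13, -0.0, -0.0] | to [ 0.47 -0.22  0.36]
```

Emit:
send_rows(plan=[[[-0.06,0.17,0.2],[0.04,0,0]],[[-0.12,0.33,0.39],[0.09,0,0]],[[-0.18,0.5,0.59],[0.13,0,0]],[[-0.24,0.66,0.78],[0.18,0,0]],[[-0.29,0.83,0.98],[0.22,0,0]]])

```text
time_s: 1.5
tcp_pos: [0.3079, -0.4786, 0.2897]
eef_rot: [-57.2, 90.0, -49.5]
contact_force: [0.6, -1.0, -0.0]
gripper_width: 0.0878
```

Emit:
send_rows(plan=[[[-0.06,0.2,0.16],[0.04,0,0]],[[-0.12,0.4,0.33],[0.09,0,0]],[[-0.18,0.6,0.49],[0.13,0,0]],[[-0.24,0.8,0.66],[0.18,0,0]],[[-0.29,0.98,0.82],[0.22,0,0]]])

```text
time_s: 2.0
tcp_pos: [0.4108, -0.3149, 0.3341]
eef_rot: [-26.0, 89.9, -28.3]
contact_force: [0.8, -0.9, 0.3]
gripper_width: 0.0877
```

Emit:
send_rows(plan=[[[-0.05,0.17,0.1],[0.03,0,0]],[[-0.1,0.33,0.2],[0.07,0,0]],[[-0.15,0.5,0.3],[0.11,0,0]],[[-0.18,0.66,0.38],[0.13,0,0]],[[-0.18,0.66,0.38],[0.13,0,0]]])

```text
time_s: 2.5
tcp_pos: [0.4731, -0.2163, 0.3619]
eef_rot: [-6.9, 89.8, -14.9]
contact_force: [-0.6, -0.4, -0.5]
gripper_width: 0.0875
```

```bash
cat > st.py <<'E'
from h import *
def stand(c):
    m=c["range_z"]>0
    W=np.zeros((480,640,3)); W[m]=pts(c,m)
    near=m&(abs(W[...,0]-.528)<.09)&(abs(W[...,1]+.212)<.09)
    H=W[near&(W[...,2]>.17)]; h=np.histogram(H[:,2],np.arange(.17,.24,.002)); print([(round(float(e),3),int(x)) for e,x in zip(h[1],h[0]) if x])
    hsv=cv2.cvtColor(c["color"],cv2.COLOR_RGB2HSV)
    w=near&(W[...,2]>.187)&(W[...,2]<.2)&(hsv[...,1]<60)&(hsv[...,2]>110)
    k,l,s,_=cv2.connectedComponentsWithStats(w.astype(np.uint8)); i=1+s[1:,4].argmax()
    p=W[l==i]; (x,y),rad=cv2.minEnclosingCircle(p[:,:2].astype(np.float32)); print("stack top",p.mean(0).round(4),np.median(p[:,2]).round(4),(round(x,4),round(y,4),round(rad,4)),len(p))
    br=near&(W[...,2]>.18)&(hsv[...,0]>8)&(hsv[...,0]<30)&(hsv[...,1]>110); print("brass",br.sum(),W[br].mean(0).round(4) if br.any() else "")
    k,l,s,_=cv2.connectedComponentsWithStats(br.astype(np.uint8))
    for i in range(1,k):
        if s[i,4]>15: print("  br",s[i],W[l==i].mean(0).round(4),W[l==i][:,2].max().round(4))
    t=near&(W[...,2]>.2)
    k,l,s,_=cv2.connectedComponentsWithStats(t.astype(np.uint8))
    for i in range(1,k):
        if s[i,4]>15: print("  hi",s[i],W[l==i].mean(0).round(4),np.percentile(W[l==i][:,2],90).round(4))
if __name__=="__main__":
    c=r.capture("wrist"); save(c,"wr1.png"); stand(c); plan([((.467,.071,.1),-7.8),((.467,.071,.021),-7.8)])
E
python3 st.py
```

```text
[(0.17, 34), (0.172, 66), (0.174, 24), (0.176, 32), (0.178, 37), (0.18, 51), (0.182, 40), (0.184, 52), (0.186, 58), (0.188, 189), (0.19, 508), (0.192, 2158), (0.194, 262), (0.196, 33), (0.198, 45), (0.2, 36), (0.202, 76), (0.204, 157), (0.206, 104), (0.208, 67), (0.21, 1103), (0.212, 404), (0.214, 111), (0.216, 47), (0.218, 1)]
stack top [ 0.5231 -0.2114  0.1928] 0.1928 (0.5283, -0.2121, 0.0281) 2766
brass 6418 [ 0.4528 -0.1871  0.4292]
  br [323 260  17   6  82] [ 0.4981 -0.2079  0.2062] 0.213
  br [ 527  290   40   75 1547] [ 0.4506 -0.1653  0.4251] 0.4312
  br [ 67 332  36  33 620] [ 0.4423 -0.2589  0.4263] 0.4305
  br [ 274  370  366   25 4160] [ 0.4543 -0.1841  0.4356] 0.4427
  hi [ 316  219   31   47 1146] [ 0.4832 -0.2063  0.21  ] 0.2123
  hi [293 264  12  17 150] [ 0.5    -0.2321  0.2118] 0.2162
  hi [358 264  12  16 152] [ 0.5062 -0.1858  0.2119] 0.2163
  hi [     0    266    640    214 100960] [ 0.451  -0.2066  0.434 ] 0.4549
t 2.55 at [ 0.4723 -0.2171  0.3615] F [-0.  -0.9  0.2] w 0.0875 tooly [ 0.139  0.99  -0.001] j [ -3.   2.  -7.   0. -80. -95.]
->  [0.899, 0.98, -0.158] [-0.002, 0.002, 0.0] | to [ 0.47  -0.068  0.226]
->  [0.843, 0.918, -0.146] [-0.002, 0.002, 0.0] | to [0.467 0.071 0.1  ]
->  [0.527, -0.0, 0.0] [0.0, -0.0, -0.0] | to [0.467 0.071 0.021]
```

View pics/wr1.png

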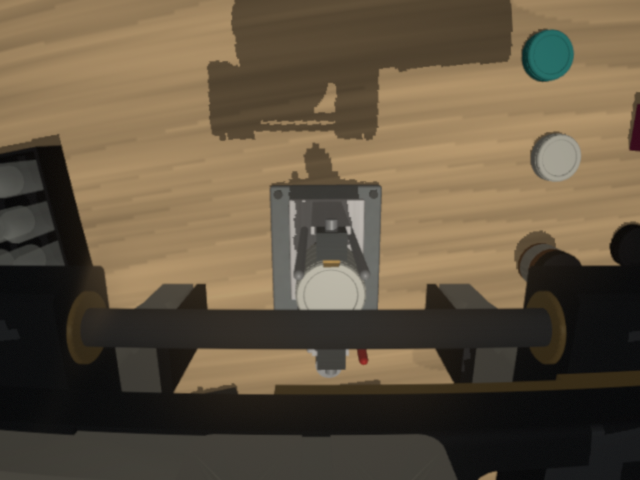

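Wrist view: the stack top is at (330,290) and the −x rods at (299,272) and (364,272). They agree: axis ≈ (0.5275, −0.212), yaw ≈ −7.7°, catch undersides ≈ 0.194. White lid A is at (556,157). I move above lid A and refine it with the same camera.

Emit:
send_rows(plan=[[[0.18,0.2,-0.04],[0,0,0]],[[0.36,0.4,-0.08],[0,0,0]],[[0.54,0.6,-0.13],[0,0,0]],[[0.72,0.8,-0.18],[0,0,0]],[[0.9,0.98,-0.2],[0,0,0]]])

```text
time_s: 3.05
tcp_pos: [0.4625, -0.067, 0.2255]
eef_rot: [-4.3, 89.8, -12.3]
contact_force: [1.0, 0.9, -0.1]
gripper_width: 0.0871
```

Emit:
send_rows(plan=[[[0.05,0.2,-0.04],[0,0,0]],[[0.1,0.4,-0.08],[0,0,0]],[[0.15,0.6,-0.13],[0,0,0]],[[0.18,0.9,-0.18],[0,0,0]],[[0.18,0.92,-0.18],[0,0,0]]])

```text
time_s: 3.55
tcp_pos: [0.455, 0.076, 0.198]
eef_rot: [-2.6, 89.8, -10.4]
contact_force: [0.6, -1.3, -0.3]
gripper_width: 0.0873
```

```bash
cat > lid.py <<'E'
from h import *
def lid(g,yaw=-7.7,zs=(.08,.021)):
    c=r.capture("wrist"); save(c,"lid_last.png")
    m=c["range_z"]>0; W=np.zeros((480,640,3)); W[m]=pts(c,m)
    w=m&(np.hypot(W[...,0]-g[0],W[...,1]-g[1])<.05)&(W[...,2]>.010)&(W[...,2]<.022)
    p=W[w]; (x,y),rad=cv2.minEnclosingCircle(p[:,:2].astype(np.float32)); print("lid",p.mean(0).round(4),(round(x,4),round(y,4),round(rad,4)),len(p), "col",np.median(c["color"][w],0))
    for q in r.find_in(c,"lid_a")[:4]: print(q["uv"],round(q["score"],2))
    plan([((x,y,z),yaw) for z in zs])
E
python3 -c "
from lid import *
lid((.467,.071))"
```

```text
lid [0.4665 0.0712 0.015 ] (0.4675, 0.071, 0.028) 3823 col [205. 199. 182.]
[309.6, 239.6] 0.75
[280.0, 89.5] 0.68
t 3.65 at [0.455  0.0738 0.1983] F [-1.2 -0.9  0.8] w 0.0876 tooly [ 0.137  0.991 -0.001] j [  34.    2.  -29.    0.  -58. -132.]
->  [0.789, -0.007, 0.083] [-0.004, 0.004, 0.001] | to [0.468 0.071 0.08 ]
->  [0.393, 0.0, -0.0] [0.0, 0.0, 0.0] | to [0.468 0.071 0.021]
```

Emit:
send_rows(plan=[[[0.16,0,0.03],[0,0,0]],[[0.36,0,0.06],[0,0,0]],[[0.56,-0.01,0.083],[0,0,0]],[[0.78,-0.01,0.083],[0,0,0]],[[0.79,-0.01,0.083],[0,0,0]]])

```text
time_s: 4.15
tcp_pos: [0.4651, 0.0677, 0.0767]
eef_rot: [-121.1, 89.7, -129.2]
contact_force: [-0.5, -0.9, -0.5]
gripper_width: 0.0876
```

```bash
python3 -c "
from h import *
plan([((.4675,.071,.021),-7.7)])"
```

```text
t 4.15 at [0.4651 0.0677 0.0767] F [-0.5 -0.9 -0.5] w 0.0876 tooly [ 0.14   0.99  -0.005] j [  32.   12.  -37.    0.  -41. -131.]
->  [0.371, 0.026, 0.014] [-0.008, -0.004, 0.006] | to [0.468 0.071 0.021]
```

Emit:
send_rows(plan=[[[0.1,0.02,0.014],[0,0,0]],[[0.2,0.026,0.014],[0,0,0]],[[0.3,0.026,0.014],[0,0,0]],[[0.37,0.026,0.014],[0,0,0]],[[0.37,0.026,0.014],[0,0,0]]])

```text
time_s: 4.65
tcp_pos: [0.4673, 0.0703, 0.021]
eef_rot: [-124.2, 89.6, -132.3]
contact_force: [-0.9, -0.3, -0.3]
gripper_width: 0.0874
```

```bash
python3 -c "
from h import *
for i in range(3): plan([((.4675,.071,.021),-7.7)])"
```

```text
t 4.65 at [0.4673 0.0703 0.021 ] F [-0.9 -0.3 -0.3] w 0.0874 tooly [ 0.141  0.99  -0.006] j [  33.   18.  -40.    0.  -33. -131.]
->  [-0.0, 0.005, 0.0] [-0.009, -0.005, 0.007] | to [0.468 0.071 0.021]
t 4.65 at [0.4673 0.0703 0.021 ] F [-0.9 -0.3 -0.3] w 0.0874 tooly [ 0.141  0.99  -0.006] j [  33.   18.  -40.    0.  -33. -131.]
->  [-0.0, 0.005, 0.0] [-0.009, -0.005, 0.007] | to [0.468 0.071 0.021]
t 4.65 at [0.4673 0.0703 0.021 ] F [-0.9 -0.3 -0.3] w 0.0874 tooly [ 0.141  0.99  -0.006] j [  33.   18.  -40.    0.  -33. -131.]
->  [-0.0, 0.005, 0.0] [-0.009, -0.005, 0.007] | to [0.468 0.071 0.021]
```

Emit:
send_rows(plan=[[[0,0,0],[0,0,0]],[[0,0,0],[0,0,0]],[[0,0,0],[0,0,0]],[[0,0,0],[0,0,0]],[[0,0,0],[0,0,0]]], jaw=-1, force=50)

```text
time_s: 5.15
tcp_pos: [0.4675, 0.0705, 0.0214]
eef_rot: [-122.3, 89.7, -130.4]
contact_force: [-1.5, 0.4, 3.8]
gripper_width: 0.0547
```

```bash
python3 -c "
from h import *
plan([((.4675,.06,.12),-7.7),((.5275,-.212,.26),-7.7)])"
```

```text
t 5.15 at [0.4675 0.0705 0.0214] F [-1.5  0.4  3.8] w 0.0547 tooly [ 0.141  0.99  -0.005] j [  33.   18.  -40.    0.  -33. -131.]
->  [-0.657, -0.072, 0.007] [-0.008, -0.004, 0.006] | to [0.468 0.06  0.12 ]
->  [-0.525, -0.98, 0.359] [0.0, 0.0, 0.0] | to [ 0.501 -0.093  0.199]
->  [-0.409, -0.763, 0.28] [0.0, 0.0, 0.0] | to [ 0.528 -0.212  0.26 ]
```

Emit:
send_rows(plan=[[[-0.1,0,0],[0,0,0]],[[-0.25,-0.01,0],[0,0,0]],[[-0.4,-0.03,0],[0,0,0]],[[-0.55,-0.05,0],[0,0,0]],[[-0.66,-0.07,0.01],[0,0,0]]])

```text
time_s: 5.65
tcp_pos: [0.468, 0.0604, 0.1219]
eef_rot: [-117.1, 89.7, -125.1]
contact_force: [-0.1, 0.1, 0.5]
gripper_width: 0.0552
```

Emit:
send_rows(plan=[[[-0.12,-0.2,0.07],[0,0,0]],[[-0.25,-0.4,0.14],[0,0,0]],[[-0.38,-0.6,0.22],[0,0,0]],[[-0.5,-0.8,0.29],[0,0,0]],[[-0.6,-0.98,0.36],[0,0,0]]])

```text
time_s: 6.15
tcp_pos: [0.5012, -0.0937, 0.2137]
eef_rot: [-108.7, 89.8, -116.8]
contact_force: [0.5, 0.6, -0.6]
gripper_width: 0.0549
```

```bash
python3 -c "
from h import *
plan([((.5275,-.212,.26),-7.7)])"
```

```text
t 6.15 at [ 0.5012 -0.0937  0.2137] F [ 0.5  0.6 -0.6] w 0.0549 tooly [ 0.14   0.99  -0.004] j [  12.    6.  -23.    0.  -61. -110.]
->  [-0.306, -0.757, 0.284] [-0.008, -0.002, 0.005] | to [ 0.528 -0.212  0.26 ]
```

Emit:
send_rows(plan=[[[-0.2,-0.1,0.04],[0,0,0]],[[-0.3,-0.25,0.1],[0,0,0]],[[-0.31,-0.45,0.18],[-0.01,0,0]],[[-0.31,-0.65,0.25],[-0.01,0,0]],[[-0.31,-0.76,0.284],[-0.01,0,0]]])

```text
time_s: 6.65
tcp_pos: [0.5275, -0.2142, 0.2605]
eef_rot: [-111.4, 89.7, -119.1]
contact_force: [-0.3, 0.0, -0.7]
gripper_width: 0.0547
```

```bash
python3 -c "
from st import *
c=r.capture('wrist'); save(c,'wr2.png'); stand(c)
s=r.capture('side'); cv2.imwrite('pics/s2.png',cv2.resize(s['color'][60:240,270:450,::-1],(600,600),interpolation=cv2.INTER_CUBIC))
plan([((.5275,-.212,.235),-7.7)])"
```

```text
[(0.17, 90), (0.172, 85), (0.174, 24), (0.176, 31), (0.178, 56), (0.18, 83), (0.182, 68), (0.184, 48), (0.186, 84), (0.188, 308), (0.19, 247), (0.192, 1213), (0.194, 220), (0.196, 62), (0.198, 77), (0.2, 83), (0.202, 138), (0.204, 320), (0.206, 281), (0.208, 101), (0.21, 1954), (0.212, 475), (0.214, 279), (0.216, 101), (0.236, 5)]
stack top [ 0.5128 -0.1949  0.1935] 0.1935 (0.5149, -0.1976, 0.0141) 341
brass 7697 [ 0.5052 -0.1948  0.326 ]
  br [308 210  24  14 306] [ 0.4988 -0.2082  0.2045] 0.2088
  br [ 149  292   29   75 1132] [ 0.4947 -0.24    0.3244] 0.33
  br [ 455  292   29   74 1131] [ 0.5028 -0.1794  0.3242] 0.3295
  br [ 181  371  459   23 5128] [ 0.5083 -0.1874  0.334 ] 0.341
  hi [ 295  146   50   77 2937] [ 0.4838 -0.2064  0.2099] 0.2121
  hi [259 219  20  23 336] [ 0.5003 -0.2318  0.2125] 0.2163
  hi [361 219  20  23 338] [ 0.5065 -0.1861  0.2126] 0.2163
  hi [     0    236    640    244 129615] [ 0.5041 -0.2092  0.3271] 0.3525
t 6.75 at [ 0.5274 -0.2141  0.26  ] F [-0.9  0.6 -0.8] w 0.0549 tooly [ 0.135  0.991 -0.004] j [ -2.  10. -12.   0. -68. -96.]
->  [0.167, 0.015, -0.001] [-0.001, -0.003, 0.005] | to [ 0.528 -0.212  0.235]
```

View pics/s2.png

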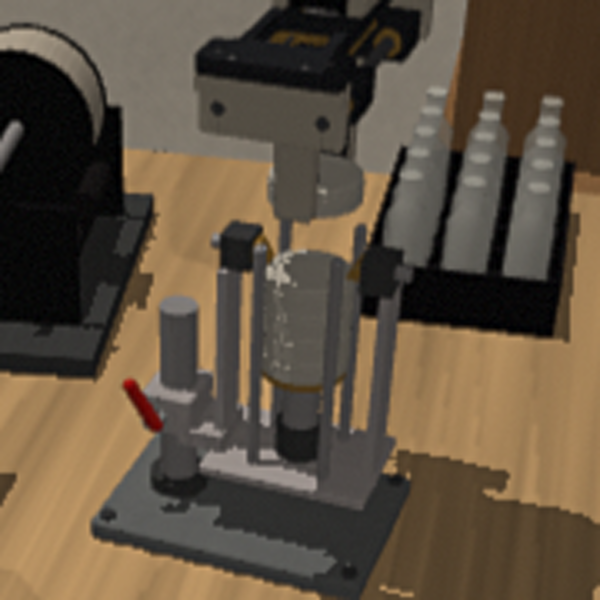

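Side crop: lid held level over the magazine (lid at (315,180), stack at (305,310)). The housing, rods and stack all give an axis of (0.5274, −0.2122). Now I descend.

Emit:
send_rows(plan=[[[0,0.013,0],[0,0,0]],[[0.04,0.013,0],[0,0,0]],[[0.08,0.013,0],[0,0,0]],[[0.1,0.013,0],[0,0,0]],[[0.1,0.013,0],[0,0,0]]])

```text
time_s: 7.25
tcp_pos: [0.5272, -0.2117, 0.2443]
eef_rot: [-130.4, 89.7, -138.1]
contact_force: [0.3, -0.4, -0.9]
gripper_width: 0.0545
```

```bash
python3 -c "
from h import *
plan([((.5274,-.2122,.235),-7.7)])"
```

```text
t 7.25 at [ 0.5272 -0.2117  0.2443] F [ 0.3 -0.4 -0.9] w 0.0545 tooly [ 0.134  0.991 -0.004] j [ -2.  11. -13.   0. -66. -96.]
->  [0.062, -0.003, 0.002] [0.0, -0.005, 0.005] | to [ 0.527 -0.212  0.235]
```

Emit:
send_rows(plan=[[[0.014,0,0],[0,0,0]],[[0.028,0,0],[0,0,0]],[[0.042,0,0],[0,0,0]],[[0.056,0,0],[0,0,0]],[[0.07,0,0],[0,0,0]]])

```text
time_s: 7.75
tcp_pos: [0.5272, -0.2118, 0.2337]
eef_rot: [-130.2, 89.7, -137.9]
contact_force: [0.8, -0.2, 0.0]
gripper_width: 0.0549
```

Emit:
send_rows(plan=[[[0.014,0,0],[0,0,0]],[[0.028,0,0],[0,0,0]],[[0.042,0,0],[0,0,0]],[[0.056,0,0],[0,0,0]],[[0.07,0,0],[0,0,0]]])

```text
time_s: 8.25
tcp_pos: [0.5277, -0.212, 0.2234]
eef_rot: [-116.2, 89.7, -123.9]
contact_force: [2.0, -0.6, 2.2]
gripper_width: 0.0548
```

```bash
python3 -c "
from h import *
plan([((.5274,-.2122,.215),-7.7)])"
```

```text
t 8.25 at [ 0.5277 -0.212   0.2234] F [ 2.  -0.6  2.2] w 0.0548 tooly [ 0.134  0.991 -0.004] j [ -2.  12. -15.   0. -64. -96.]
->  [0.056, -0.001, -0.002] [0.0, -0.003, 0.006] | to [ 0.527 -0.212  0.215]
```

Emit:
send_rows(plan=[[[0.012,0,0],[0,0,0]],[[0.024,0,0],[0,0,0]],[[0.036,0,0],[0,0,0]],[[0.036,0,0],[0,0,0]],[[0.036,0,0],[0,0,0]]])

```text
time_s: 8.75
tcp_pos: [0.5277, -0.2121, 0.2179]
eef_rot: [-117.0, 89.7, -124.7]
contact_force: [0.1, -1.0, 1.9]
gripper_width: 0.0549
```

Emit:
send_rows(plan=[[[0.014,0,0],[0,0,0]],[[0.028,0,0],[0,0,0]],[[0.042,0,0],[0,0,0]],[[0.042,0,0],[0,0,0]],[[0.042,0,0],[0,0,0]]])

```text
time_s: 9.25
tcp_pos: [0.528, -0.2121, 0.2117]
eef_rot: [-109.6, 89.7, -117.3]
contact_force: [2.3, -0.7, 3.1]
gripper_width: 0.0549
```

Emit:
send_rows(plan=[[[0.012,0,0.003],[0,0,0]],[[0.024,0,0.003],[0,0,0]],[[0.036,0,0.003],[0,0,0]],[[0.036,0,0.003],[0,0,0]],[[0.036,0,0.003],[0,0,0]]])

```text
time_s: 9.75
tcp_pos: [0.528, -0.2122, 0.2062]
eef_rot: [-118.1, 89.7, -125.8]
contact_force: [-0.9, -0.7, 5.0]
gripper_width: 0.0547
```

```bash
python3 -c "
from h import *
s=r.capture('side'); cv2.imwrite('pics/s3.png',cv2.resize(s['color'][60:240,270:450,::-1],(600,600),interpolation=cv2.INTER_CUBIC))
plan([((.5274,-.2122,.2025),-7.7)])"
```

```text
t 9.8 at [ 0.528  -0.2122  0.2062] F [-1.5  0.7  4.9] w 0.0546 tooly [ 0.134  0.991 -0.005] j [ -2.  12. -16.   0. -62. -96.]
->  [0.024, -0.001, -0.004] [0.0, -0.003, 0.006] | to [ 0.527 -0.212  0.202]
```

View pics/s3.png

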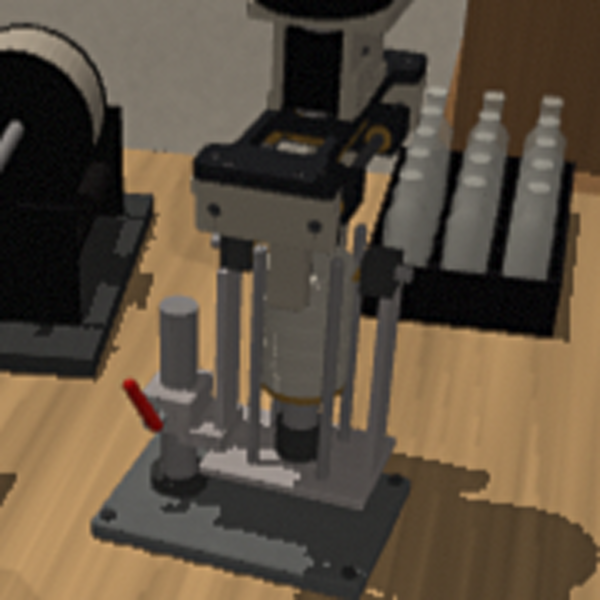

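The stack's brass follower plate has gone down ~8 mm (row 385→395), as expected. I continue the press.

Emit:
send_rows(plan=[[[0.012,0,0],[0,0,0]],[[0.024,0,-0.002],[0,0,0]],[[0.036,0,-0.003],[0,0,0]],[[0.036,0,-0.003],[0,0,0]],[[0.036,0,-0.003],[0,0,0]]])

```text
time_s: 10.3
tcp_pos: [0.528, -0.2121, 0.201]
eef_rot: [-108.4, 89.7, -116.1]
contact_force: [0.1, 0.1, 4.9]
gripper_width: 0.0549
```

Emit:
send_rows(plan=[[[0.008,0,0],[0,0,0]],[[0.014,0,0],[0,0,0]],[[0.016,0,0],[0,0,0]],[[0.016,0,0],[0,0,0]],[[0.016,0,0],[0,0,0]]])

```text
time_s: 10.8
tcp_pos: [0.528, -0.2121, 0.1989]
eef_rot: [-107.0, 89.7, -114.7]
contact_force: [-1.0, 0.5, 6.4]
gripper_width: 0.0544
```

Emit:
send_rows(plan=[[[0.004,0,0],[0,0,0]],[[0.007,0,0],[0,0,0]],[[0.007,0,0],[0,0,0]],[[0.007,0,0],[0,0,0]],[[0.007,0,0],[0,0,0]]])

```text
time_s: 11.3
tcp_pos: [0.528, -0.2122, 0.1981]
eef_rot: [-105.9, 89.7, -113.6]
contact_force: [0.1, -0.4, 7.5]
gripper_width: 0.0548
```

Emit:
send_rows(plan=[[[0.004,0,0],[0,0,0]],[[0.007,0,0],[0,0,0]],[[0.007,0,0],[0,0,0]],[[0.007,0,0],[0,0,0]],[[0.007,0,0],[0,0,0]]])

```text
time_s: 11.8
tcp_pos: [0.528, -0.2122, 0.1974]
eef_rot: [-103.8, 89.7, -111.5]
contact_force: [-1.2, 1.2, 6.3]
gripper_width: 0.0546
```

```bash
python3 -c "
from st import *
c=r.capture('wrist'); save(c,'wr3.png'); stand(c)
plan([((.5274,-.2122,.2025),-7.7)])"
```

```text
[(0.17, 138), (0.172, 101), (0.174, 66), (0.176, 143), (0.178, 150), (0.18, 176), (0.182, 307), (0.184, 378), (0.186, 683), (0.188, 1434), (0.19, 8147), (0.192, 1548), (0.194, 495), (0.196, 553), (0.198, 550), (0.2, 507), (0.202, 543), (0.204, 878), (0.206, 643), (0.208, 276), (0.21, 4285), (0.212, 1039), (0.214, 660), (0.216, 316), (0.218, 98), (0.22, 116), (0.222, 435), (0.224, 660), (0.226, 139), (0.228, 146), (0.23, 146), (0.232, 169), (0.234, 172), (0.236, 166)]
stack top [ 0.5147 -0.21    0.191 ] 0.191 (0.5224, -0.2105, 0.0269) 6440
brass 7942 [ 0.5057 -0.1935  0.2629]
  br [297 244  36  16 552] [ 0.4987 -0.2082  0.2046] 0.2092
  br [ 149  292   28   74 1110] [ 0.4951 -0.2379  0.2612] 0.2666
  br [ 455  292   29   74 1117] [ 0.5032 -0.1774  0.261 ] 0.2663
  br [ 181  371  459   23 5161] [ 0.5093 -0.1858  0.2699] 0.2781
  hi [ 277  149   75  110 6305] [ 0.4834 -0.2063  0.21  ] 0.2121
  hi [225 253  31  37 790] [ 0.5001 -0.2315  0.2119] 0.2162
  hi [373 253  32  37 814] [ 0.5061 -0.1862  0.2119] 0.2162
  hi [     0    266    640    214 116405] [ 0.5026 -0.2068  0.2724] 0.29
t 11.85 at [ 0.528  -0.2122  0.1974] F [-1.1  1.4  6.5] w 0.0551 tooly [ 0.134  0.991 -0.005] j [ -2.  13. -17.   0. -60. -96.]
->  [-0.034, -0.001, -0.004] [0.001, -0.001, 0.006] | to [ 0.527 -0.212  0.202]
```

View pics/wr3.png

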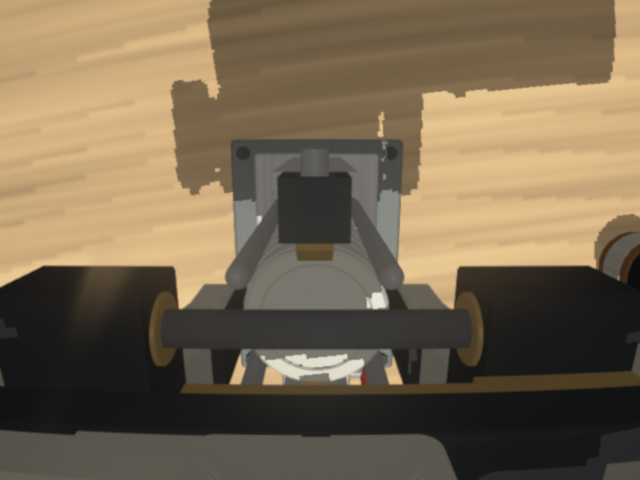

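The lid top is ~2 mm under the catch line and the −x brass catch at (316,252) lies over its rim again. The force dipped from 7.5 to 6.3 N, so it has clicked. Release.

Emit:
send_rows(plan=[[[0,0,0],[0,0,0]],[[0,0,0],[0,0,0]],[[0,0,0],[0,0,0]],[[0,0,0],[0,0,0]],[[0,0,0],[0,0,0]]], jaw=0.7)

```text
time_s: 12.35
tcp_pos: [0.5278, -0.2121, 0.197]
eef_rot: [-111.8, 89.7, -119.5]
contact_force: [0.1, 0.0, -0.3]
gripper_width: 0.0742
```

Emit:
send_rows(plan=[[[-0.08,0,0],[0,0,0]],[[-0.2,0,0],[0,0,0]],[[-0.35,0,0],[0,0,0]],[[-0.5,0,0],[0,0,0]],[[-0.5,0,0],[0,0,0]]])

```text
time_s: 12.85
tcp_pos: [0.5296, -0.2123, 0.2765]
eef_rot: [-50.3, 89.6, -57.9]
contact_force: [0.0, 0.4, 1.2]
gripper_width: 0.075
```

```bash
python3 -c "
from st import *
c=r.capture('wrist'); save(c,'wr4.png'); stand(c)
c=r.capture('top'); stand(c)
plan([((.57,.332,.2),-7.7)])"
```

```text
[(0.17, 44), (0.172, 68), (0.174, 43), (0.176, 22), (0.178, 73), (0.18, 61), (0.182, 70), (0.184, 63), (0.186, 86), (0.188, 280), (0.19, 219), (0.192, 4302), (0.194, 3113), (0.196, 187), (0.198, 161), (0.2, 171), (0.202, 180), (0.204, 367), (0.206, 276), (0.208, 113), (0.21, 2120), (0.212, 609), (0.214, 314), (0.216, 88)]
stack top [ 0.5375 -0.2131  0.1939] 0.1939 (0.53, -0.2121, 0.028) 3968
brass 7772 [ 0.5074 -0.1925  0.3389]
  br [305 201  22  13 245] [ 0.4985 -0.2082  0.2049] 0.2089
  br [  99  291   36   75 1354] [ 0.4953 -0.2477  0.34  ] 0.3456
  br [ 498  291   36   74 1378] [ 0.5059 -0.1677  0.3396] 0.3452
  br [306 301  20   8 150] [ 0.5536 -0.2154  0.1986] 0.2017
  br [ 237  370  403   25 4644] [ 0.5103 -0.1823  0.3499] 0.3569
  hi [ 292  141   47   72 2550] [ 0.484  -0.2063  0.21  ] 0.2122
  hi [259 209  19  21 287] [ 0.5004 -0.2318  0.2127] 0.2163
  hi [354 209  18  21 285] [ 0.5065 -0.1861  0.2127] 0.2162
  hi [     0    266    640    214 114636] [ 0.5053 -0.207   0.3482] 0.369
[(0.17, 1), (0.172, 1), (0.174, 1), (0.178, 1), (0.18, 2), (0.182, 1), (0.186, 4), (0.188, 6), (0.19, 6), (0.192, 2), (0.194, 1), (0.196, 1), (0.198, 2), (0.2, 3), (0.202, 7), (0.204, 6), (0.206, 11), (0.208, 14), (0.21, 22), (0.212, 34), (0.214, 17), (0.216, 4)]Traceback (most recent call last):
  File "<string>", line 4, in <module>
    c=r.capture('top'); stand(c)
                        ~~~~~^^^
  File "st.py", line 9, in stand
    k,l,s,_=cv2.connectedComponentsWithStats(w.astype(np.uint8)); i=1+s[1:,4].argmax()
                                                                      ~~~~~~~~~~~~~~^^
ValueError: attempt to get argmax of an empty sequence
```

First lid is held: stack top .1939, level, force zero after release. Now lid B.

```bash
python3 -c "
from st import *
plan([((.57,.332,.2),-7.7)])"
```

```text
t 12.95 at [ 0.5282 -0.2118  0.2731] F [-1.  -0.1 -1.3] w 0.0746 tooly [ 0.134  0.991 -0.004] j [ -2.  10. -11.   0. -70. -96.]
->  [0.127, 0.98, -0.056] [0.0, -0.0, 0.001] | to [ 0.539 -0.065  0.253]
->  [0.128, 0.98, -0.056] [0.0, -0.0, 0.001] | to [0.551 0.082 0.234]
->  [0.13, 0.98, -0.056] [0.0, -0.0, 0.001] | to [0.562 0.228 0.214]
->  [0.092, 0.691, -0.04] [0.0, -0.0, 0.001] | to [0.57  0.332 0.2  ]
```

Emit:
send_rows(plan=[[[0,0.2,0],[0,0,0]],[[0.03,0.4,-0.02],[0,0,0]],[[0.06,0.6,-0.03],[0,0,0]],[[0.1,0.8,-0.04],[0,0,0]],[[0.13,0.98,-0.06],[0,0,0]]], jaw=1)

```text
time_s: 13.45
tcp_pos: [0.5384, -0.0637, 0.252]
eef_rot: [-108.6, 89.7, -116.3]
contact_force: [-0.5, -0.1, -0.2]
gripper_width: 0.0875
```

Emit:
send_rows(plan=[[[0.03,0.2,-0.01],[0,0,0]],[[0.06,0.4,-0.02],[0,0,0]],[[0.08,0.6,-0.03],[0,0,0]],[[0.1,0.8,-0.04],[0,0,0]],[[0.13,0.98,-0.06],[0,0,0]]])

```text
time_s: 13.95
tcp_pos: [0.5488, 0.0844, 0.2312]
eef_rot: [-115.3, 89.7, -123.0]
contact_force: [0.3, -0.3, -0.9]
gripper_width: 0.0877
```

Emit:
send_rows(plan=[[[0.03,0.2,-0.01],[0,0,0]],[[0.06,0.4,-0.02],[0,0,0]],[[0.08,0.6,-0.03],[0,0,0]],[[0.1,0.8,-0.04],[0,0,0]],[[0.13,0.98,-0.06],[0,0,0]]])

```text
time_s: 14.45
tcp_pos: [0.5592, 0.2324, 0.2102]
eef_rot: [-118.4, 89.6, -126.0]
contact_force: [0.4, -0.8, 0.7]
gripper_width: 0.0876
```

Emit:
send_rows(plan=[[[0.03,0.2,-0.01],[0,0,0]],[[0.06,0.4,-0.02],[0,0,0]],[[0.08,0.55,-0.03],[0,0,0]],[[0.1,0.68,-0.04],[0,0,0]],[[0.1,0.68,-0.04],[0,0,0]]])

```text
time_s: 14.95
tcp_pos: [0.5666, 0.336, 0.1933]
eef_rot: [-120.4, 89.5, -128.0]
contact_force: [0.5, -0.1, 0.1]
gripper_width: 0.0875
```

```bash
python3 -c "
from lid import *
lid((.585,.332))"
```

```text
lid [0.5849 0.3326 0.0149] (0.586, 0.3324, 0.028) 3864 col [220. 215. 197.]
[313.6, 250.2] 0.69
t 15.05 at [0.5666 0.3342 0.1941] F [ 0.   0.2 -0.6] w 0.0873 tooly [ 0.133  0.991 -0.007] j [  48.   21.   -5.    0.  -64. -145.]
->  [0.76, 0.01, 0.133] [0.001, -0.005, 0.009] | to [0.586 0.332 0.08 ]
->  [0.393, 0.0, 0.0] [0.0, -0.0, 0.0] | to [0.586 0.332 0.021]
```

Emit:
send_rows(plan=[[[0.16,0,0.05],[0,0,0.009]],[[0.36,0,0.1],[0,0,0.009]],[[0.56,0.01,0.133],[0,-0.005,0.009]],[[0.75,0.01,0.133],[0,-0.005,0.009]],[[0.76,0.01,0.133],[0,-0.005,0.009]]])

```text
time_s: 15.55
tcp_pos: [0.5842, 0.3296, 0.0763]
eef_rot: [-134.8, 89.6, -142.6]
contact_force: [0.4, -0.0, -0.7]
gripper_width: 0.0875
```

```bash
python3 -c "
from h import *
plan([((.586,.3324,.0212),-7.7)])"
```

```text
t 15.55 at [0.5842 0.3296 0.0763] F [ 0.4 -0.  -0.7] w 0.0875 tooly [ 0.135  0.991 -0.005] j [  46.   28.  -11.   -0.  -51. -144.]
->  [0.367, 0.022, 0.011] [-0.001, -0.006, 0.006] | to [0.586 0.332 0.021]
```

Emit:
send_rows(plan=[[[0.1,0.02,0.011],[0,0,0.006]],[[0.2,0.022,0.011],[0,-0.006,0.006]],[[0.3,0.022,0.011],[0,-0.006,0.006]],[[0.365,0.022,0.011],[0,-0.006,0.006]],[[0.365,0.022,0.011],[0,-0.006,0.006]]])

```text
time_s: 16.05
tcp_pos: [0.5855, 0.3319, 0.0204]
eef_rot: [-132.8, 89.9, -140.5]
contact_force: [-0.2, -0.3, 0.0]
gripper_width: 0.0878
```

Emit:
send_rows(plan=[[[0,0,0],[0,0,0]],[[0,0,0],[0,0,0]],[[0,0,0],[0,0,0]],[[0,0,0],[0,0,0]],[[0,0,0],[0,0,0]]], jaw=-1, force=50)

```text
time_s: 16.55
tcp_pos: [0.5857, 0.3321, 0.0208]
eef_rot: [-137.2, 89.9, -144.9]
contact_force: [0.4, 0.2, 2.5]
gripper_width: 0.0553
```

```bash
python3 -c "
from h import *
plan([((.586,.32,.14),-7.7),((.5275,-.212,.26),-7.7)])"
```

```text
t 16.55 at [0.5857 0.3321 0.0208] F [0.4 0.2 2.5] w 0.0553 tooly [ 0.135  0.991 -0.001] j [  46.   32.  -13.   -0.  -45. -144.]
->  [-0.794, -0.08, 0.013] [-0.001, -0.001, 0.001] | to [0.586 0.32  0.14 ]
->  [-0.22, -0.98, 0.024] [0.0, -0.0, -0.0] | to [0.57  0.174 0.173]
->  [-0.22, -0.98, 0.024] [0.0, -0.0, -0.0] | to [0.554 0.028 0.206]
->  [-0.22, -0.98, 0.024] [0.0, -0.0, -0.0] | to [ 0.538 -0.118  0.239]
->  [-0.141, -0.627, 0.016] [0.0, -0.0, -0.0] | to [ 0.528 -0.212  0.26 ]
```

Emit:
send_rows(plan=[[[-0.1,0,0],[0,0,0]],[[-0.28,-0.01,0],[0,0,0]],[[-0.48,-0.03,0],[0,0,0]],[[-0.66,-0.06,0.01],[0,0,0]],[[-0.8,-0.08,0.01],[0,0,0]]])

```text
time_s: 17.05
tcp_pos: [0.5862, 0.3202, 0.1442]
eef_rot: [41.9, 89.9, 34.1]
contact_force: [-0.4, 0.0, -0.7]
gripper_width: 0.0548
```

Emit:
send_rows(plan=[[[-0.06,-0.2,0.01],[0,0,0]],[[-0.12,-0.4,0.01],[0,0,0]],[[-0.18,-0.6,0.02],[0,0,0]],[[-0.24,-0.8,0.02],[0,0,0]],[[-0.3,-0.98,0.02],[0,0,0]]])

```text
time_s: 17.55
tcp_pos: [0.569, 0.1727, 0.1908]
eef_rot: [40.4, 89.8, 32.7]
contact_force: [0.5, 0.2, 0.8]
gripper_width: 0.055
```

Emit:
send_rows(plan=[[[-0.06,-0.2,0.01],[0,0,0]],[[-0.12,-0.4,0.01],[0,0,0]],[[-0.18,-0.6,0.02],[0,0,0]],[[-0.24,-0.8,0.02],[0,0,0]],[[-0.3,-0.98,0.02],[0,0,0]]])

```text
time_s: 18.05
tcp_pos: [0.5516, 0.0251, 0.2373]
eef_rot: [35.2, 89.8, 27.4]
contact_force: [-0.0, -0.6, 0.3]
gripper_width: 0.0554
```

```bash
python3 -c "
from h import *
plan([((.5275,-.212,.26),-7.7)])"
```

```text
t 18.05 at [0.5516 0.0251 0.2373] F [-0.  -0.6  0.3] w 0.0554 tooly [0.135 0.991 0.002] j [  23.    9.  -16.   -0.  -65. -121.]
->  [-0.096, -0.98, 0.034] [-0.001, 0.003, -0.002] | to [ 0.537 -0.121  0.251]
->  [-0.058, -0.608, 0.02] [-0.0, 0.002, -0.001] | to [ 0.528 -0.212  0.26 ]
```

Emit:
send_rows(plan=[[[-0.05,-0.2,0.01],[0,0,0]],[[-0.08,-0.4,0.01],[0,0,0]],[[-0.11,-0.6,0.02],[0,0,0]],[[-0.13,-0.8,0.03],[0,0,0]],[[-0.15,-0.98,0.03],[0,0,0]]])

```text
time_s: 18.55
tcp_pos: [0.5358, -0.1225, 0.2611]
eef_rot: [28.1, 89.7, 20.3]
contact_force: [0.4, 0.0, -0.9]
gripper_width: 0.055
```

Emit:
send_rows(plan=[[[0,-0.2,0.01],[0,0,0]],[[0,-0.4,0.01],[0,0,0]],[[0,-0.52,0.02],[0,0,0]],[[0,-0.6,0.02],[0,0,0]],[[0,-0.6,0.02],[0,0,0]]])

```text
time_s: 19.05
tcp_pos: [0.5262, -0.2132, 0.2615]
eef_rot: [25.2, 89.7, 17.3]
contact_force: [-0.2, 0.4, -0.1]
gripper_width: 0.0547
```

```bash
python3 -c "
from h import *
s=r.capture('side'); cv2.imwrite('pics/s5.png',cv2.resize(s['color'][60:240,270:450,::-1],(600,600),interpolation=cv2.INTER_CUBIC))
plan([((.5276,-.2122,.245),-7.7)])"
```

```text
t 19.1 at [ 0.5264 -0.2124  0.2614] F [-0.2  0.2 -0.9] w 0.0549 tooly [0.136 0.991 0.003] j [ -2.  10. -12.  -0. -68. -95.]
->  [0.109, 0.002, 0.007] [-0.003, 0.007, -0.003] | to [ 0.528 -0.212  0.245]
```

View pics/s5.png

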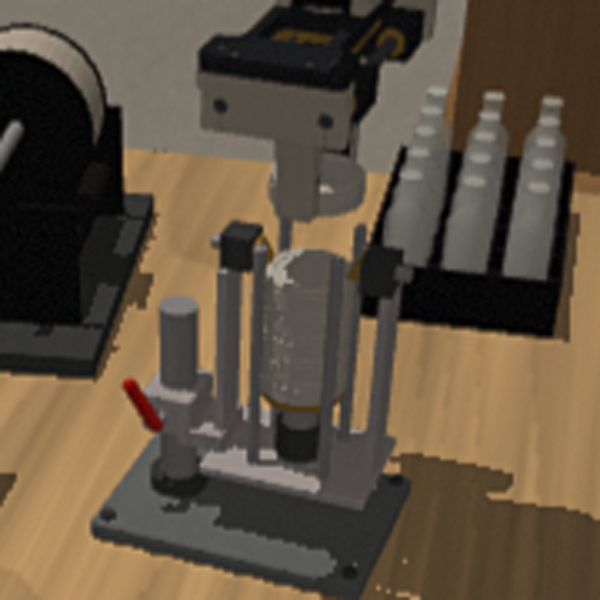

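The side crop shows the first lid held: the stack is one lid longer, the follower plate is at row 408 (it was 385), and both brass catches, at (265,245) and (357,268), are over the rim. The second lid is held level above it. Now I descend.

Emit:
send_rows(plan=[[[0.03,0,0.007],[0,0.007,-0.003]],[[0.06,0,0.007],[0,0.007,-0.003]],[[0.09,0,0.007],[0,0.007,-0.003]],[[0.11,0,0.007],[0,0.007,-0.003]],[[0.11,0,0.007],[0,0.007,-0.003]]])

```text
time_s: 19.6
tcp_pos: [0.5273, -0.2122, 0.2442]
eef_rot: [162.4, 89.9, 154.6]
contact_force: [0.9, 0.2, -0.3]
gripper_width: 0.0551
```

Emit:
send_rows(plan=[[[0.014,0,0.001],[0,0,0]],[[0.028,0,0.001],[0,0,0]],[[0.042,0,0.001],[0,0,0]],[[0.056,0,0.001],[0,0,0]],[[0.07,0,0.001],[0,0,0]]])

```text
time_s: 20.1
tcp_pos: [0.5274, -0.2122, 0.2335]
eef_rot: [164.7, 89.9, 156.9]
contact_force: [0.3, -0.8, -0.0]
gripper_width: 0.0547
```

Emit:
send_rows(plan=[[[0.014,0,0],[0,0,0]],[[0.028,0,0],[0,0,0]],[[0.042,0,0],[0,0,0]],[[0.056,0,0],[0,0,0]],[[0.07,0,0],[0,0,0]]])

```text
time_s: 20.6
tcp_pos: [0.5276, -0.2123, 0.223]
eef_rot: [158.4, 90.0, 150.6]
contact_force: [0.7, -0.4, 1.8]
gripper_width: 0.0547
```

```bash
python3 -c "
from h import *
plan([((.5276,-.2122,.215),-7.7)])"
```

```text
t 20.6 at [ 0.5276 -0.2123  0.223 ] F [ 0.7 -0.4  1.8] w 0.0547 tooly [0.136 0.991 0.   ] j [ -2.  12. -15.  -0. -64. -96.]
->  [0.053, 0.001, -0.0] [-0.002, -0.001, -0.0] | to [ 0.528 -0.212  0.215]
```

Emit:
send_rows(plan=[[[0.012,0,0],[0,0,0]],[[0.024,0,0],[0,0,0]],[[0.036,0,0],[0,0,0]],[[0.042,0,0],[0,0,0]],[[0.042,0,0],[0,0,0]]])

```text
time_s: 21.1
tcp_pos: [0.5285, -0.2126, 0.2176]
eef_rot: [-8.2, 89.9, -15.9]
contact_force: [1.7, -1.1, 4.1]
gripper_width: 0.0549
```

Emit:
send_rows(plan=[[[0.012,0,0],[0,0,0]],[[0.024,0,0],[0,0,0]],[[0.036,0,0],[0,0,0]],[[0.042,0,0],[0,0,0]],[[0.042,0,0],[0,0,0]]])

```text
time_s: 21.6
tcp_pos: [0.5295, -0.213, 0.2124]
eef_rot: [-11.0, 89.7, -18.8]
contact_force: [0.9, -1.3, 6.4]
gripper_width: 0.0552
```

Emit:
send_rows(plan=[[[0.012,0,0],[0,0,0]],[[0.024,0,0],[0,0,0]],[[0.036,0,0],[0,0,0]],[[0.036,0,0],[0,0,0]],[[0.036,0,0],[0,0,0]]])

```text
time_s: 22.1
tcp_pos: [0.5296, -0.213, 0.2077]
eef_rot: [-11.4, 89.7, -19.1]
contact_force: [-1.4, 1.1, 6.8]
gripper_width: 0.0556
```

Emit:
send_rows(plan=[[[0.01,0.003,-0.003],[0,0,0]],[[0.02,0.003,-0.006],[0,0,0]],[[0.03,0.003,-0.008],[0,0,0]],[[0.034,0.003,-0.008],[0,0,0]],[[0.034,0.003,-0.008],[0,0,0]]])

```text
time_s: 22.6
tcp_pos: [0.5295, -0.2129, 0.2042]
eef_rot: [-13.2, 89.5, -20.9]
contact_force: [0.0, -1.3, 8.0]
gripper_width: 0.0547
```

```bash
python3 -c "
from st import *
c=r.capture('wrist'); save(c,'wr6.png'); stand(c)
plan([((.5276,-.2122,.198),-7.7)])"
```

```text
[(0.17, 89), (0.172, 112), (0.174, 90), (0.176, 161), (0.178, 257), (0.18, 249), (0.182, 354), (0.184, 206), (0.186, 185), (0.188, 535), (0.19, 421), (0.192, 527), (0.194, 710), (0.196, 3171), (0.198, 7645), (0.2, 721), (0.202, 662), (0.204, 1050), (0.206, 687), (0.208, 458), (0.21, 4136), (0.212, 1085), (0.214, 613), (0.216, 256), (0.218, 60), (0.22, 73), (0.222, 85), (0.224, 98), (0.226, 99), (0.228, 131), (0.23, 930), (0.232, 174), (0.234, 148), (0.236, 135)]
stack top [ 0.5155 -0.2105  0.1983] 0.1984 (0.5226, -0.2114, 0.0264) 6463
brass 7720 [ 0.5063 -0.1937  0.271 ]
  br [299 234  35  12 373] [ 0.4983 -0.2082  0.2031] 0.2086
  br [ 149  292   28   74 1120] [ 0.496  -0.2387  0.2678] 0.2731
  br [ 455  292   29   74 1120] [ 0.5042 -0.1782  0.2677] 0.2738
  br [ 181  371  459   23 5102] [ 0.5096 -0.1862  0.2774] 0.2844
  hi [ 280  143   72  101 5618] [ 0.4829 -0.2062  0.2101] 0.2121
  hi [231 245  29  33 697] [ 0.5001 -0.2315  0.212 ] 0.2162
  hi [372 244  30  34 726] [ 0.5061 -0.1862  0.212 ] 0.2162
  hi [     0    266    640    214 117823] [ 0.5038 -0.2077  0.2781] 0.2965
t 22.65 at [ 0.5295 -0.2129  0.2042] F [ 0.2 -0.9  8.3] w 0.0547 tooly [ 0.134  0.991 -0.002] j [ -2.  12. -17.   0. -61. -96.]
->  [0.041, 0.003, -0.013] [-0.0, 0.01, 0.002] | to [ 0.528 -0.212  0.198]
```

View pics/wr6.png

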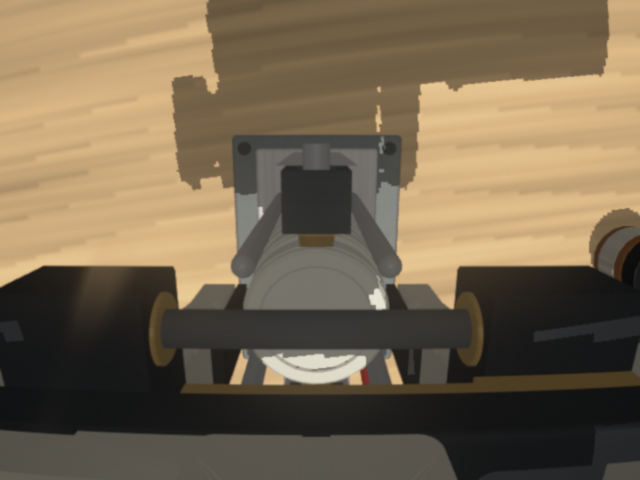

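Wrist view: the lid top is at ~.199 and level, the −x catch at (316,240) is still on its edge, and there is no slip in the grip (TCP height and vision agree). Click expected at TCP ≈ .198.

Emit:
send_rows(plan=[[[0.01,0.003,-0.008],[0,0.005,0]],[[0.02,0.003,-0.013],[0,0.01,0]],[[0.03,0.003,-0.013],[0,0.01,0]],[[0.034,0.003,-0.013],[0,0.01,0]],[[0.034,0.003,-0.013],[0,0.01,0]]])

```text
time_s: 23.15
tcp_pos: [0.5295, -0.2129, 0.201]
eef_rot: [-32.3, 89.7, -40.0]
contact_force: [1.2, -1.6, 9.8]
gripper_width: 0.0551
```

```bash
python3 -c "
from h import *
plan([((.5276,-.2122,.198),-7.7)])"
```

```text
t 23.15 at [ 0.5295 -0.2129  0.201 ] F [ 1.2 -1.6  9.8] w 0.0551 tooly [ 0.134  0.991 -0.003] j [ -2.  13. -17.   0. -60. -96.]
->  [0.02, 0.003, -0.013] [0.001, 0.006, 0.004] | to [ 0.528 -0.212  0.198]
```

Emit:
send_rows(plan=[[[0.012,0,-0.005],[0,0.005,0]],[[0.02,0,-0.005],[0,0.005,0]],[[0.028,0,-0.005],[0,0.005,0]],[[0.028,0,-0.005],[0,0.005,0]],[[0.028,0,-0.005],[0,0.005,0]]])

```text
time_s: 23.65
tcp_pos: [0.5296, -0.2129, 0.1981]
eef_rot: [-46.8, 89.7, -54.5]
contact_force: [-0.5, 1.3, 8.8]
gripper_width: 0.0551
```

Emit:
send_rows(plan=[[[0.012,0,0],[0,0.005,0]],[[0.018,0,0],[0,0.005,0]],[[0.018,0,0],[0,0.005,0]],[[0.018,0,0],[0,0.005,0]],[[0.018,0,0],[0,0.005,0]]])

```text
time_s: 24.15
tcp_pos: [0.5298, -0.213, 0.1966]
eef_rot: [-88.8, 89.8, -96.4]
contact_force: [-2.5, 2.1, 9.0]
gripper_width: 0.0551
```

```bash
python3 -c "
from st import *
c=r.capture('wrist'); save(c,'wr7.png'); stand(c)
plan([((.5276,-.2122,.197),-7.7)])"
```

```text
[(0.17, 200), (0.172, 203), (0.174, 352), (0.176, 154), (0.178, 239), (0.18, 250), (0.182, 336), (0.184, 454), (0.186, 629), (0.188, 1830), (0.19, 8206), (0.192, 1202), (0.194, 508), (0.196, 646), (0.198, 555), (0.2, 522), (0.202, 595), (0.204, 909), (0.206, 644), (0.208, 284), (0.21, 4321), (0.212, 1078), (0.214, 666), (0.216, 331), (0.218, 106), (0.22, 115), (0.222, 845), (0.224, 265), (0.226, 142), (0.228, 143), (0.23, 154), (0.232, 155), (0.234, 187), (0.236, 151)]
stack top [ 0.5163 -0.2107  0.1908] 0.1908 (0.5236, -0.2117, 0.0263) 6462
brass 8092 [ 0.5078 -0.1946  0.2613]
  br [298 239  37  16 563] [ 0.4986 -0.2082  0.2047] 0.209
  br [ 149  292   29   74 1122] [ 0.4968 -0.2388  0.2604] 0.2663
  br [ 455  292   29   74 1115] [ 0.5049 -0.1783  0.2603] 0.2656
  br [ 181  371  459   23 5288] [ 0.5117 -0.1873  0.2677] 0.2771
  hi [ 278  142   76  112 6438] [ 0.4834 -0.2063  0.21  ] 0.2121
  hi [226 249  32  36 785] [ 0.5001 -0.2315  0.212 ] 0.2162
  hi [375 248  32  37 825] [ 0.506  -0.1862  0.212 ] 0.2162
  hi [     0    266    640    214 116474] [ 0.5043 -0.2077  0.2716] 0.2891
t 24.2 at [ 0.5298 -0.213   0.1965] F [-1.5  1.8  9.5] w 0.0549 tooly [ 0.133  0.991 -0.003] j [ -2.  13. -17.   0. -60. -96.]
->  [-0.003, 0.003, -0.015] [0.001, 0.0, 0.004] | to [ 0.528 -0.212  0.197]
```

Same signature as with the first lid: top at .1908 and the brass area of the closed catch back (563 against 373 px while wedged). Force is ~9 N, which is spring only, not the stop. Release.

Emit:
send_rows(plan=[[[0,0,0],[0,0,0]],[[0,0,0],[0,0,0]],[[0,0,0],[0,0,0]],[[0,0,0],[0,0,0]],[[0,0,0],[0,0,0]]], jaw=0.7)

```text
time_s: 24.7
tcp_pos: [0.5296, -0.213, 0.1962]
eef_rot: [-98.8, 89.8, -106.4]
contact_force: [0.5, 0.3, -0.4]
gripper_width: 0.0739
```

Emit:
send_rows(plan=[[[-0.08,0,0],[0,0,0]],[[-0.2,0,0],[0,0,0]],[[-0.35,0,0],[0,0,0]],[[-0.5,0,0],[0,0,0]],[[-0.6,0,0],[0,0,0]]])

```text
time_s: 25.2
tcp_pos: [0.5302, -0.2129, 0.289]
eef_rot: [-62.3, 89.8, -69.9]
contact_force: [-0.5, 0.5, -0.2]
gripper_width: 0.0745
```

```bash
python3 -c "
from st import *
c=r.capture('wrist'); stand(c)
s=r.capture('side'); cv2.imwrite('pics/s8.png',cv2.resize(s['color'][60:240,270:450,::-1],(600,600),interpolation=cv2.INTER_CUBIC))
plan([((.48,-.20,.36),-7.7)])"
```

```text
[(0.17, 34), (0.172, 86), (0.174, 94), (0.176, 127), (0.178, 114), (0.18, 39), (0.182, 45), (0.184, 61), (0.186, 57), (0.188, 257), (0.19, 202), (0.192, 3705), (0.194, 3032), (0.196, 179), (0.198, 170), (0.2, 152), (0.202, 229), (0.204, 401), (0.206, 289), (0.208, 117), (0.21, 1528), (0.212, 450), (0.214, 406), (0.216, 161)]
stack top [ 0.5369 -0.2137  0.1939] 0.1939 (0.5308, -0.2129, 0.0281) 4192
brass 7906 [ 0.509  -0.1935  0.3482]
  br [306 196  21  13 243] [ 0.4985 -0.2081  0.205 ] 0.2087
  br [  99  291   35   75 1349] [ 0.496  -0.2484  0.3525] 0.3585
  br [ 498  291   36   74 1383] [ 0.5066 -0.1684  0.3523] 0.3582
  br [307 292  20  17 294] [ 0.5553 -0.2158  0.2017] 0.2074
  br [ 237  370  403   25 4637] [ 0.5111 -0.1828  0.3625] 0.3696
  hi [ 295  140   44   68 2256] [ 0.4841 -0.2064  0.2099] 0.2121
  hi [263 204  17  20 249] [ 0.5005 -0.2319  0.2131] 0.2165
  hi [353 205  17  19 250] [ 0.5067 -0.186   0.2128] 0.2163
  hi [     0    266    640    214 114317] [ 0.5058 -0.2077  0.3612] 0.3816
  hi [266 287  16  22 277] [ 0.5468 -0.2382  0.2115] 0.2163
t 25.3 at [ 0.5309 -0.213   0.2896] F [ 0.6 -0.1 -0.1] w 0.0746 tooly [ 0.133  0.991 -0.004] j [ -2.   9.  -9.   0. -72. -96.]
->  [-0.471, 0.039, -0.346] [0.002, 0.006, 0.005] | to [ 0.48 -0.2   0.36]
```

View pics/s8.png

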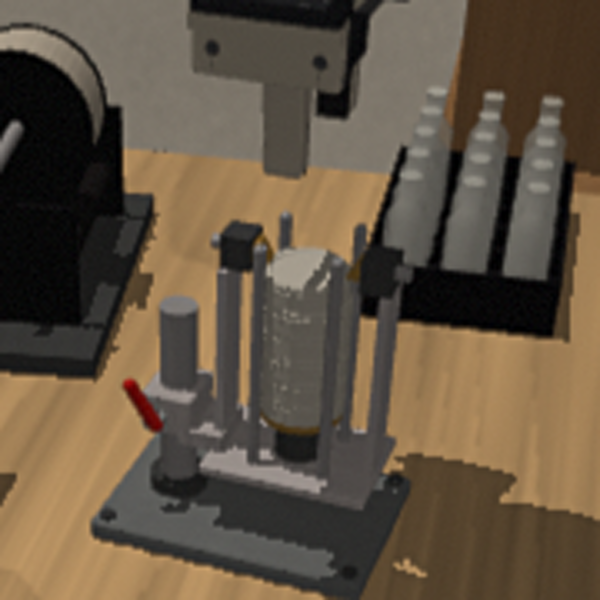

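Side crop: six lids in the magazine, the follower plate down at row 428, and both catches, at (265,245) and (357,268), over the top lid. The gripper is clear. I hand the job in.

```bash
python3 -c "
from h import *
print(r.close_job()); s=r.get_state(); print(s['time_s'],s['contact_force'].round(1))"
```

```text
the job is handed in; nothing more can be done
None
the job is handed in; nothing more can be done
```

I pushed both loose white lids into the magazine, top side up, letting go of the first before fetching the second. I handed the job in at about 25 s of the 70 s allowed.

- **Catches:** After each release the top lid sat level at about 0.194 m, which is the catch-underside height measured from the rods and housing. In the final side picture both brass catches lie over the rim. The follower plate is one lid height lower for each lid.
- **Force:** Pressing readings were at most about 7.5 N for the first lid and 9.8 N for the second. The second press ended at about 9 N, which is spring force and not the stop. Readings were near zero after each release.
- **Disagreement:** While pressing the second lid, the TCP drifted about 2 mm towards +x and did not come back when I corrected it. Sideways force stayed under about 3 N, and the lid still seated.
- **Not checked:** I did not take a final picture of the dark lids and other items. The arm did not touch them at any point I could tell.

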